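# Hold a leg bracket flush on the tilted angle table for tacking

## Task

Pick up the stainless leg bracket by its square stub, tilt it to match the sloped face of the blue angle table, and press its base plate flush against the face inside the four yellow corner marks, long side across the slope. Finish while still gripping it there, squared up, centred and pushed against the face with roughly the weight of one to two kilograms, ready for the welder to tack; do not let go. Leave the other things on the bench where they are.

Things in the scene. Friction and masses are not known exactly. Their poses are not given: they have to be found in the camera images.
- bracket: The leg bracket, loose, about 0.3 to 0.4 kg: a bright stainless base plate 70 mm (its x) by 90 mm (its y) by 6 mm thick, with a 26 x 26 mm square stub standing in the middle of it, sides parallel to the plate's edges, top 60 mm above the plate's underside. It starts flat on the bench, stub up. Origin: centre of the plate's underside; z points along the stub. A half turn about z makes no difference.
- face_mid (a point): Centre of the sloped dark steel face of the angle table, on its surface, midway between the yellow corner marks (which frame a 70 x 90 mm outline). x points up the slope, y level across it, z straight out of the face. The face is 136 mm (x) by 134 mm (y) and its low side is towards the robot.
- face (a joint): Slope of the face from level, rad (about 0.17 to 0.43; differs each time). It is locked: pushing does not change it.
- angle_table: The blue stand of the angle table, bolted down: base 150 mm (x) by 170 mm (y), two cheeks carrying the face on an axis along its y at 95 mm height; the centre of the face is about 115 mm above the bench, and the face's far edge rises to at most 145 mm. Origin: centre of the base's underside on the bench, x the horizontal direction in which the face rises.
- foot: Bystander: steel levelling foot, disc 40 mm across with a thin stem, 50 mm tall. Origin: centre of its underside.
- tape: Bystander: yellow roll of tape lying flat, 90 mm across, 24 mm tall. Origin: centre of its underside.
- scraper: Bystander: scraper with black handle, 200 mm long, lying flat. Origin: its middle.
- polish: Bystander: orange jar of polish with white cap, 72 mm across, 90 mm tall. Origin: centre of its underside.
- hammer: Bystander: hammer lying on the bench. Origin: its middle.
- spanner: Bystander: spanner lying on the bench. Origin: its middle.
Mind the look-alikes: they are no part of the job. What is shaped like the bracket but green or pink is not meant.

How it is judged (in metres and radians):
On the way:
1. the bracket is lifted clear of the bench in the gripper (height (world z) of bracket above 0.05 m and contact force between the fingers and bracket above 3 N and contact force between bracket and angle_table below 0.1 N), for 0.2 s.
At the end, for the whole second after the job is handed in: The gripper still holds the bracket at rest, underside flush on the face: tilt within 0.05 rad, underside within 3 mm of the surface, centre within 12 mm of the face centre up and across the slope, long side across within 0.12 rad, pressed with 6 to 35 N (contact force between bracket and angle_table between 6 and 35 N and contact force between the fingers and bracket above 3 N and angle between the z axis of bracket and the z axis of face_mid, either way round below 0.05 rad and angle between the y axis of bracket and the y axis of face_mid, either way round below 0.12 rad and x of bracket in the frame of face_mid between -0.012 and 0.012 m and y of bracket in the frame of face_mid between -0.012 and 0.012 m and z of bracket in the frame of face_mid between -0.003 and 0.003 m and linear speed of bracket below 0.02 m/s); the arm keeps its last pose, push and grip.
It fails at once if a bystander is knocked or moved more than 3 cm (distance of any of foot, tape, scraper, polish, hammer, spanner from where it was at the start of the episode above 0.03 m).
It also fails if it takes over 45 s, if anything falls off the work surface, if the arm or the gripper's body presses on something with over 40 N, if the wrist force passes 120 N, or if a joint passes its speed limit or range.

## Robot

A 6-joint arm with a two-finger parallel gripper is mounted at the origin on the work surface. World frame = base frame: x ahead of the robot, y to its left, z up, the work surface at z = 0. Lengths are in mm, angles in degrees, forces in N, time in s.
With the tool pointing down it reaches from about 350 to 850 mm from the base axis. Payload 8.1 kg.
Tool frame: the origin (TCP) lies at the very end of the fingers, on their centre line; the grasp point (between the pads) lies 19 mm behind it (r.grip_depth is the distance from the TCP to the grasp point, in mm); y points along the fingers, z is the direction in which the jaws open and shut, and the axes are right-handed (so a half turn about y gives the same grasp; the last joint's range is limited). The gripper opens to 85 mm and grips with 20 to 120 N. Pads are 22 mm wide; open, the fingers measure 114 mm over their backs; the gripper's body (76 mm by 85 mm) begins 54 mm behind the grasp point. The pads swing forward as they close: fully open they stand 13 mm farther back than shut.
Start: joints at [-79.664, 7.471, 85.268, -0, 87.261, -4.893], TCP at [157.629, -578.929, 231.292] pointing down, gripper open.
Joint ranges: [-169.43, 169.43], [-51.17, 129.36], [1.28, 143.12], [-76.62, 256.62], [0, 156.53], [-152.29, 152.29]. Speed limits (degrees/s): [136.94, 136.94, 159.86, 180, 180, 180].

## Interface

Orientations are given as [roll, pitch, yaw] about the fixed x, y, z axes, in that order (R = Rz(yaw) Ry(pitch) Rx(roll)).
In Python, from bench import readout, eyes, r gives the robot as it stands. The module is installed in compiled form; this text tells all that it offers.
- The arm moves only by the tool move_arm, never from a script. Its argument "motion" is text: rows parted by semicolons, each of 6 numbers parted by spaces: the shift along the world's x, y, z in cm, then the turn, a rotation vector about the world's x, y, z in degrees. A call has 1 to 10 rows; each row is the pose to reach, as a shift and turn from the pose commanded when the call began; what a row does not reach only later rows make up. A row lasts 1/12 s, in which the tool goes at most 41.7 mm and 7.16 degrees, less where a joint would pass 70% of its speed; a pose out of reach is approached as far as the arm can. A call with a gripper value outside its range is refused whole. "fingers" is the finger opening in cm, from 0 to 8.54, set as the call begins (left out, the last holds). The fingers move at their own pace and stop on an object; "squeeze" is the grip in N (left out, the last holds). Time passes only in rows, so rows that repeat a pose let the fingers close. It gives the time, the measured TCP pose, the force and the opening at its end, in the units of the state.
- readout.sense(): the state, without advancing time (a new reading comes with each control period).
- eyes.snapshot(name): name is "scene" or "top" or "wrist"; returns a dict with "image" (400x640x3 uint8, blue, green, red), "fx", "fy", "cx", "cy" (pixels), "world_to_cam" (4x4, takes a point from world to camera coordinates). Camera axes: x right, y down, z forward; pixel columns grow to the right and rows downward; lengths in mm; the calibration is good to about 2 mm. The wrist camera is an equidistant fisheye: a pixel r from the principal point sees the ray r / f radians off the axis. A picture is of the moment at which its call begins. There is no depth.
- r.hand_in(): hands the job in, once; it reports no verdict.
The state is a dict: "time": time; "joint_pos": joint angles; "qd": joint speeds; "joint_efforts": joint torques, N m; "tool_pos": TCP position; "tcp_rot": TCP orientation; "ft_force": force on the tool from outside, world axes, zero at the start; "wrist_torque": the same for the moment, N m; "finger_gap": finger opening in mm.
Only numpy, scipy, OpenCV 4.12 (cv2) and the standard library are available. Lean on these libraries where they do the work, as an engineer would, in place of code of your own. Each camera call takes 0.05 s, during which the arm holds its last target. There are 200 camera calls.

## Working session

There is one attempt and no reset: what is moved stays moved. The work goes in short steps, Python scripts to look and compute and a tool call to move; the robot and the scene stay as the last step left them, time stands still between calls to the robot, and variables do not carry over. Pictures are saved under pics/ and viewed, about 8 in all and at most 12, crops included, and the job is handed in when it is done.

Besides the shell and the picture viewer there is one more tool, called after "Call:" in YAML: its name, and indented under it one key for each argument. move_arm: Moves the arm, as the interface text tells. Its arguments: {"type":"object","properties":{"motion":{"type":"string"},"fingers":{"type":"number"},"squeeze":{"type":"number"}},"required":["motion"]}

```bash
mkdir -p pics
cat > h.py <<'E'
import numpy as np, cv2
from bench import readout, eyes, r
from scipy.spatial.transform import Rotation as R
def snap(n,f=None):
    s=eyes.snapshot(n)
    if f: cv2.imwrite('pics/'+f,s['image'])
    return s
def ray(s,u,v,z):
    M=np.array(s['world_to_cam']);Rm=M[:3,:3];c=-Rm.T@M[:3,3]
    d=Rm.T@np.array([(u-s['cx'])/s['fx'],(v-s['cy'])/s['fy'],1]); return c+d*(z-c[2])/d[2]
def proj(s,P):
    M=np.array(s['world_to_cam']);p=np.atleast_2d(P)@M[:3,:3].T+M[:3,3]
    return np.c_[s['cx']+s['fx']*p[:,0]/p[:,2],s['cy']+s['fy']*p[:,1]/p[:,2]]
E
python3 - <<'E'
from h import *
a=snap('scene','s1.png');b=snap('top','t1.png')
for s in(a,b):
    M=np.array(s['world_to_cam']);print(-M[:3,:3].T@M[:3,3],s['fx'],M[:3,:3].round(2).tolist())
print(readout.sense())
E
```

```text
[1102.46422719   90.49502089  734.14672171] 411.376241795923 [[-0.29, 0.96, -0.02], [0.71, 0.21, -0.68], [-0.64, -0.21, -0.74]]
[420.49175536 -84.85411752 878.20487206] 367.18601669612553 [[0.01, -1.0, 0.04], [-0.99, -0.01, -0.17], [0.17, -0.04, -0.98]]
{'time': 0.1, 'joint_pos': array([-7.96632935e+01,  7.51107534e+00,  8.53238374e+01,  6.65400743e-04,
        8.72616124e+01, -4.89220649e+00]), 'qd': array([-0.04240535, -0.11992517, -0.21259781, -0.01510084, -0.00164871,
        0.01323766]), 'joint_efforts': array([ 1.16175470e-03, -5.70949566e+01, -5.01942337e+01, -2.00846266e-04,
        8.08463461e-03, -1.90648393e-05]), 'tool_pos': array([ 157.54993875, -578.42762185,  230.33861796]), 'tcp_rot': array([-9.00961168e+01,  8.89396161e-03, -1.64771127e+02]), 'ft_force': array([ 1.08803773,  0.33291535, -0.47355018]), 'wrist_torque': array([ 0.01039285, -0.01878527, -0.00827059]), 'finger_gap': 85.62528268587714}
```

View pics/s1.png

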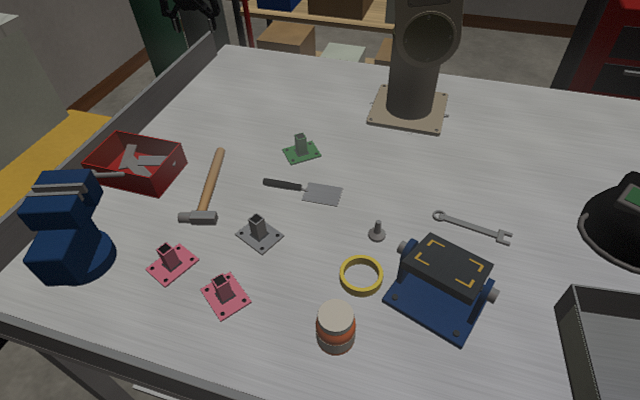

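View pics/t1.png

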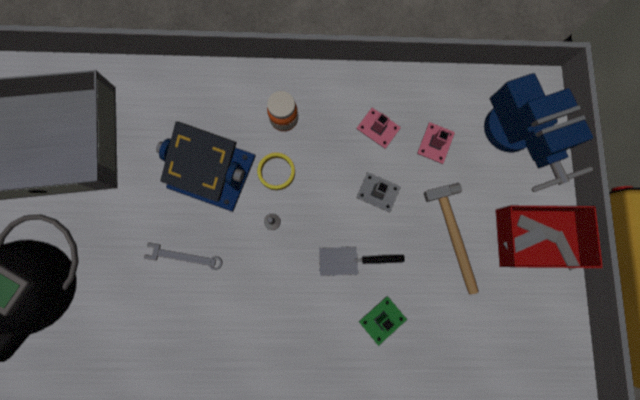

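The scene view shows four bracket shapes: green (300,150), grey (259,235), and pink at (170,263) and (225,296). The grey one, at (379,191) in the top view, is bare stainless, so it is the one meant. The angle table is at (200,160) in the top view. I'll confirm with one enlarged composite.

Run:
```python
from h import *
a=cv2.imread('pics/s1.png');b=cv2.imread('pics/t1.png')
def c(i,x,y,w=80,h=60,k=5): return cv2.resize(i[y:y+h,x:x+w],None,fx=k,fy=k,interpolation=cv2.INTER_CUBIC)
cv2.imwrite('pics/c1.png',np.vstack([np.hstack([c(a,220,195),c(b,340,160)]),np.hstack([c(a,380,220,133,100,3)[:300,:400].copy() if 0 else cv2.resize(a[225:315,385:505],(400,300),interpolation=cv2.INTER_CUBIC),cv2.resize(b[115:205,150:270],(400,300),interpolation=cv2.INTER_CUBIC)])]))
```

```text
(no output)
```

View pics/c1.png

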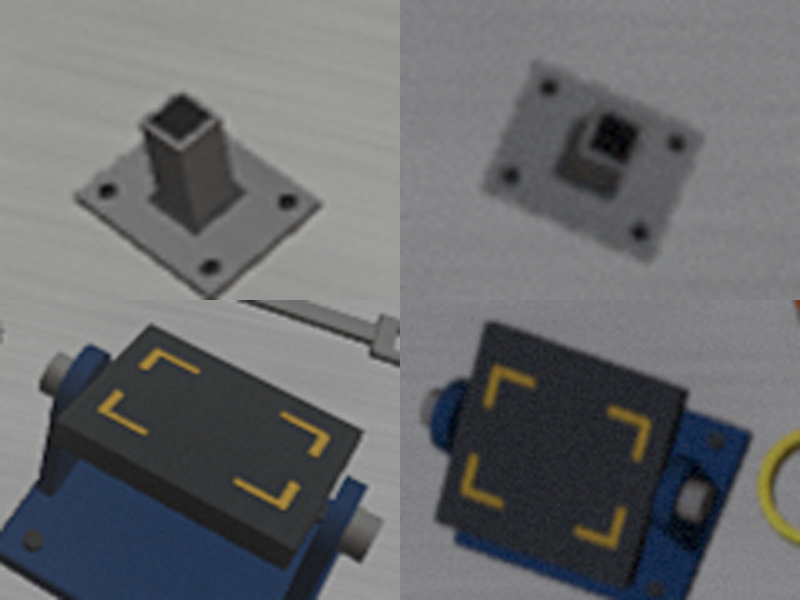

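The crop confirms the bare grey bracket: plate corners in the top view at about (366,172), (401,187), (390,213) and (357,198), with a square stub. The face and its yellow marks are also clear. Next I fit both poses using both cameras.

```bash
cat > fit.py <<'E'
from h import *
from scipy.optimize import least_squares
a=snap('scene');b=snap('top')
# bracket: plate top corners z=6
cr=lambda p,o,k:np.array(p)/k+np.array(o)
bt=cr([(132,60),(305,133),(252,265),(83,190)],(340,160),5)
bs=cr([(75,195),(212,297),(322,205)],(220,195),5)
T=np.array([ray(b,*p,6) for p in bt]);S=np.array([ray(a,*p,6) for p in bs])
print('top',T.round(1).tolist(),T.mean(0));print('scene',S.round(1).tolist(), (S[0]+S[2])/2)
d=lambda P:np.linalg.norm(P-np.roll(P,-1,0),axis=1).round(1)
print(d(T),d(S))
st=cr([(593,110),(638,118),(632,163),(587,152)],(400,0),1)
ft=cr([(90,65),(253,118),(220,250),(62,200)],(150,115),10/3)   # marks top cam: far-left, far-right, near-right, near-left
fo=cr([(88,21),(288,90),(228,288),(36,222)],(150,115),10/3)
so=cr([(58,122),(152,25),(362,132),(290,256)],(385,225),10/3)
sm=cr([(97,107),(162,46),(331,138),(293,210)],(385,225),10/3)
x0=np.array([1,1,-1,-1.]);y0=np.array([1,-1,-1,1.])
def rot(yaw,s): return R.from_euler('ZY',[yaw,-s]).as_matrix()
def pts(p,hx,hy):
    return p[:3]+np.c_[x0*hx,y0*hy,0*x0]@rot(p[3],p[4]).T
# scene cam looks back at the robot: image left = +... order found by nearest
def res(p):
    o=pts(p,68,67);m=pts(p,p[5],p[6])
    return np.r_[(proj(b,o)-fo).ravel(),(proj(b,m)-ft).ravel(),(proj(a,o)[SO]-so).ravel(),(proj(a,m)[SO]-sm).ravel()]
c=ray(b,*fo.mean(0),115)
best=None
for k in range(4):
  for f in (1,-1):
    SO=(np.arange(4)*f+k)%4
    q=least_squares(res,[*c,-.3,.3,38,48]);
    if best is None or q.cost<best[0].cost: best=(q,SO)
q=best[0];print(best[1],q.cost,q.x[:3].round(1),np.degrees(q.x[3:5]).round(2),q.x[5:]);print(q.fun.reshape(-1,2).round(1).tolist())
E
python3 fit.py
```

```text
top [[636.7, -211.9, 6.0], [601.5, -296.4, 6.0], [536.1, -268.9, 6.0], [571.7, -187.3, 6.0]] [ 586.50764829 -241.1288755     6.        ]
scene [[605.2, -295.7, 6.0], [640.4, -212.9, 6.0], [579.0, -185.3, 6.0]] [ 592.08616573 -240.45959626    6.        ]
[91.6 70.9 89.  69.5] [ 89.9  67.3 113.5]
[1 2 3 0] 17.34537168096802 [626.  166.2 109.1] [-18.97  20.61] [43.95533174 54.17131386]
[[-0.9, 0.0], [-1.2, 0.4], [-0.6, 1.0], [-0.8, 0.2], [1.4, -0.2], [0.5, 0.9], [-0.8, 0.1], [-0.4, -1.6], [-0.8, -0.7], [-0.7, -0.3], [1.0, -0.4], [2.1, -1.6], [-0.6, 1.5], [-2.3, 0.9], [0.4, 0.0], [-2.0, 1.1]]
```

Bracket: about (589,-241), yaw -23°, sides come out at 70 x 90. Face: about (626,166), yaw -19°, slope about 20.6°, with height still uncertain (fit 109, expected 115). I'll check where the wrist camera sits, then look at the face from close by.

Run:
```python
from h import *
s=snap('wrist');M=np.array(s['world_to_cam']);st=readout.sense()
Rt=R.from_euler('xyz',st['tcp_rot'],degrees=True).as_matrix()
c=-M[:3,:3].T@M[:3,3];print(c,Rt.T@(c-st['tool_pos']),(M[:3,:3]@Rt).round(3).tolist(),s['fx'],s['cx'],s['cy'])
```

```text
[ 227.57434016 -559.63144731  374.38454753] [-7.25369868e+01 -1.43605922e+02 -1.12199456e-01] [[0.0, 0.001, 1.0], [0.958, -0.288, 0.0], [0.288, 0.958, -0.001]] 309.70691628693146 318.23695331104125 199.20518323201924
```

Call:
move_arm:
  motion: "0 0 4 0 0 7;2 4 8 0 0 14;5 7 10 0 0 21;8 10 12 0 0 28;11 13 13 0 0 35;14 16 13 0 0 42;17 19 13 0 0 49;20 22 13 0 0 56;23 25 13 0 0 63;26 28 13 0 0 70"

```text
time: 1.08
tool_pos: [396.1, -319.8, 361.5]
tcp_rot: [-90.0, -0.0, -94.4]
ft_force: [1.1, -0.6, 0.0]
finger_gap: 85.6
```

Call:
move_arm:
  motion: "1.5 3 -1 0 0 7;3 6.5 -2 0 0 14;4.5 10 -3 0 0 21;6 14 -4 0 0 28;8 18 -5 0 0 35;10 22 -6 0 0 42;12 26 -7 0 0 49;13 30 -7.5 0 0 56;14 34 -8 0 0 63;15 37 -8 0 0 70"

```text
time: 1.92
tool_pos: [543.5, 46.9, 280.1]
tcp_rot: [-90.0, 0.1, -24.4]
ft_force: [1.2, -0.3, -0.4]
finger_gap: 85.4
```

Call:
move_arm:
  motion: "0.5 2 0 0 0 3;1 4 0 0 0 4;1 5 0 0 0 4;1 5 0 0 0 4;1 5 0 0 0 4;1 5 0 0 0 4"

```text
time: 2.42
tool_pos: [553.8, 93.6, 281.4]
tcp_rot: [-90.0, -0.0, -20.9]
ft_force: [-0.5, 0.4, 0.4]
finger_gap: 85.3
```

Run:
```python
from h import *
s=snap('wrist','w1.png');st=readout.sense();print(st['time'],st['tool_pos'],st['tcp_rot'],np.abs(st['qd']).max())
```

```text
2.4667 [553.87662299  93.39928207 281.492672  ] [-9.00177932e+01 -2.16472732e-02 -2.08790228e+01] 0.3618717481994872
```

View pics/w1.png

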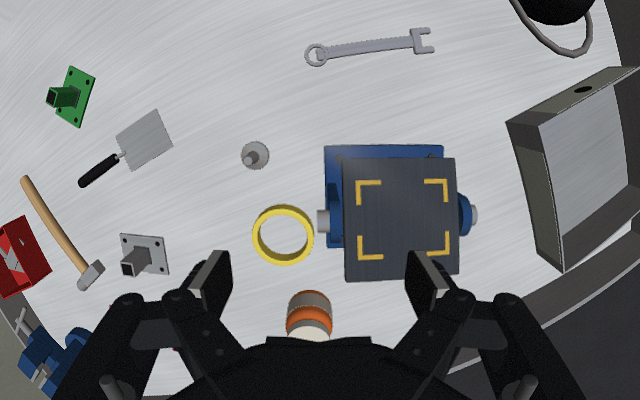

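The wrist view shows the face at (400,215) with four yellow marks from (357,180) to (450,260), the low edge at the top of the picture (robot side), and the bracket at (142,255). I'll use yellow blob centroids from all three cameras for a precise fit.

```bash
cat > fit2.py <<'E'
from h import *
from scipy.optimize import least_squares
def projw(s,P):
    M=np.array(s['world_to_cam']);p=np.atleast_2d(P)@M[:3,:3].T+M[:3,3]
    n=np.linalg.norm(p[:,:2],axis=1);th=np.arctan2(n,p[:,2])
    return np.c_[s['cx'],s['cy']]+s['fx']*(th/n)[:,None]*p[:,:2]
def rot(yaw,s): return R.from_euler('ZY',[yaw,-s]).as_matrix()
X=np.array([1,1,-1,-1.]);Y=np.array([1,-1,-1,1.])
def pts(p,hx,hy): return p[:3]+np.c_[X*hx,Y*hy,0*X]@rot(p[3],p[4]).T
p0=np.array([626,166,112,-.33,.36,38,48])
def blobs(s,pr):
    im=s['image'];h=cv2.cvtColor(im,cv2.COLOR_BGR2HSV)
    m=cv2.inRange(h,(15,110,60),(32,255,255))
    n,_,st,c=cv2.connectedComponentsWithStats(m);pp=pr(s,pts(p0,38,48))
    ok=[i for i in range(1,n) if st[i,4]>12 and np.linalg.norm(pp-c[i],axis=1).min()<25]
    c=c[ok]; return np.array([c[np.linalg.norm(c-q,axis=1).argmin()] for q in pp]),st[ok,4]
def fit(views,fixz=None):
    obs=[]
    for s,pr in views:
        o,a=blobs(s,pr);obs.append(o);print(o.round(1).tolist(),a)
    def f(p): return np.concatenate([((pr(s,pts(p,p[5],p[6]))-o)*w).ravel() for (s,pr),o,w in zip(views,obs,WT)])
    q=least_squares(f,p0);return q
E
cat > go.py <<'E'
from fit2 import *
import fit2
V=[(snap('scene'),proj),(snap('top'),proj),(snap('wrist'),projw)]
for W,vs in (([1,1,1],V),([1,1],V[:2]),([1,1],[V[0],V[2]]),([1,1],V[1:])):
    fit2.WT=W;q=fit(vs);print('==',q.cost.round(2),q.x[:3].round(1),np.degrees(q.x[3:5]).round(2),q.x[5:].round(1),q.fun.round(1))
E
python3 go.py
```

```text
[[466.1, 282.6], [419.9, 258.2], [434.3, 243.0], [477.9, 265.0]] [43 52 50 62]
[[219.7, 152.9], [219.7, 152.9], [208.3, 186.0], [208.3, 186.0]] [76 38]
[[441.5, 247.2], [365.4, 251.4], [362.9, 187.6], [439.2, 185.7]] [198 224 191 236]
== 1283.61 [624.6 160.4 105.3] [-19.11  20.19] [35.8 36.9] [ -7.3  -1.    0.5   3.    0.5   2.3  -6.9  -1.3 -31.2 -11.    1.2   0.6
   3.5  -1.  -28.4 -12.5 -13.5  -1.1  -0.2  -1.8   0.2  -2.2 -13.4  -1.7]
[[466.1, 282.6], [419.9, 258.2], [434.3, 243.0], [477.9, 265.0]] [43 52 50 62]
[[219.7, 152.9], [219.7, 152.9], [208.3, 186.0], [208.3, 186.0]] [76 38]
== 803.12 [613.7 155.   86.4] [-19.65  21.86] [38.3 27.6] [-17.5  -3.5   1.1   5.9   1.6   5.3 -16.   -3.2 -21.9  -3.1   1.8   5.6
   3.7   5.3 -19.5  -3.3]
[[466.1, 282.6], [419.9, 258.2], [434.3, 243.0], [477.9, 265.0]] [43 52 50 62]
[[441.5, 247.2], [365.4, 251.4], [362.9, 187.6], [439.2, 185.7]] [198 224 191 236]
== 2.0 [626.5 166.1 112.5] [-19.13  20.52] [35.  44.2] [ 1.1  0.3  0.7 -0.1  0.4 -0.2  0.8  0.1 -0.8 -0.  -0.5  0.3 -0.   0.1
 -0.7  0.2]
[[219.7, 152.9], [219.7, 152.9], [208.3, 186.0], [208.3, 186.0]] [76 38]
[[441.5, 247.2], [365.4, 251.4], [362.9, 187.6], [439.2, 185.7]] [198 224 191 236]
== 1184.95 [635.8 162.7  77.8] [-18.7   16.91] [38.4 36.3] [-26.9 -12.9   3.9  -2.1   5.3  -2.3 -25.1 -13.  -17.7  -1.9   1.6  -2.6
   2.1  -2.2 -16.9  -2.1]
```

The arm occludes the top camera now, so I'll use the stored first image for it.

```bash
cat > go2.py <<'E'
from fit2 import *
import fit2
t=snap('top');t['image']=cv2.imread('pics/t1.png');a=snap('scene');a['image']=cv2.imread('pics/s1.png')
w=snap('wrist')
V=[(a,proj),(t,proj),(w,projw)]
for W,vs in (([1,1,1],V),([1,1],V[:2]),([1,1],V[1:])):
    fit2.WT=W;q=fit(vs);print('==',q.cost.round(2),q.x[:3].round(1),np.degrees(q.x[3:5]).round(2),q.x[5:].round(1),q.fun.round(1))
E
python3 go2.py
```

```text
[[466.1, 282.6], [419.8, 258.2], [434.3, 243.0], [477.7, 264.9]] [43 53 48 63]
[[180.9, 139.3], [219.7, 153.1], [211.0, 183.8], [172.6, 170.4]] [78 75 75 72]
[[440.9, 247.4], [365.2, 251.7], [362.7, 187.5], [438.6, 185.9]] [199 226 190 231]
== 2.59 [626.4 166.2 112.7] [-19.08  20.49] [35. 44.] [ 1.1  0.1  1.  -0.   0.6 -0.2  0.9  0.1  0.3 -0.1  0.5 -0.   0.4  0.4
  0.3  0.  -0.6  0.  -0.4  0.2  0.1  0.3 -0.5  0.1]
[[466.1, 282.6], [419.8, 258.2], [434.3, 243.0], [477.7, 264.9]] [43 53 48 63]
[[180.9, 139.3], [219.7, 153.1], [211.0, 183.8], [172.6, 170.4]] [78 75 75 72]
== 1.61 [626.7 165.6 113. ] [-19.08  20.24] [34.8 43.7] [ 0.6 -0.   0.8 -0.   0.4 -0.2  0.5 -0.   0.7 -0.1  0.7 -0.2  0.5  0.1
  0.7 -0.2]
[[180.9, 139.3], [219.7, 153.1], [211.0, 183.8], [172.6, 170.4]] [78 75 75 72]
[[440.9, 247.4], [365.2, 251.7], [362.7, 187.5], [438.6, 185.9]] [199 226 190 231]
== 0.2 [625.9 166.6 113.8] [-19.1   20.91] [34.9 44. ] [-0.1  0.   0.2  0.1  0.1  0.4  0.   0.   0.  -0.1 -0.1  0.1  0.3  0.2
 -0.1  0. ]
```

Face is consistent across camera pairs at about (626.3, 166.2, 113.3), yaw -19.1°, slope 20.6°. Now to the bracket.

Call:
move_arm:
  motion: "0 -3 0 0 0 0;0 -6.5 0 0 0 -1;1 -10 -1 0 0 -2;1.5 -14 -2 0 0 -2;2 -18 -3 0 0 -2;2.5 -22 -5 0 0 -2;3 -26 -7 0 0 -2;3.5 -30 -9 0 0 -2;3.5 -32.5 -11 0 0 -2;3.5 -33.4 -12 0 0 -2"
  fingers: 5.5

```text
time: 3.6
tool_pos: [586.8, -243.9, 157.5]
tcp_rot: [-90.1, 0.2, -23.0]
ft_force: [0.1, 1.1, -0.8]
finger_gap: 55.0
```

Call:
move_arm:
  motion: "0 0 0 0 0 0;0 0 0 0 0 0;0 0 0 0 0 0"

```text
time: 3.85
tool_pos: [589.6, -238.4, 162.6]
tcp_rot: [-90.0, -0.1, -22.7]
ft_force: [-0.4, 0.2, 0.4]
finger_gap: 54.6
```

Run:
```python
from fit2 import *
s=snap('wrist');st=readout.sense();print(st['time'],st['tool_pos'],st['tcp_rot'])
def model(x,y,yw):
    c,n=np.cos(np.radians(yw)),np.sin(np.radians(yw));Rz=np.array([[c,-n],[n,c]])
    o=[]
    for hx,hy,z in((35,45,6),(13,13,60)):
        P=(np.c_[X*hx,Y*hy]@Rz.T)+[x,y];o.append(projw(s,np.c_[P,0*X+z]))
    return o
m=model(589,-241,-23)
c=m[0].mean(0).astype(int);im=s['image'].copy()
x0=max(c[0]-100,0);y0=max(min(c[1]-75,250),0)
print(c,x0,y0)
k=4;cr=cv2.resize(im[y0:y0+150,x0:x0+200],None,fx=k,fy=k,interpolation=cv2.INTER_CUBIC)
for q in m: cv2.polylines(cr,[((q-[x0,y0]+.5)*k).astype(int)],1,(0,255,0),1)
cv2.imwrite('pics/w2.png',cr)
```

```text
3.9 [ 589.94289589 -238.19494631  163.11550521] [-89.98488873  -0.13247133 -22.69837006]
[315 183] 215 108
```

View pics/w2.png

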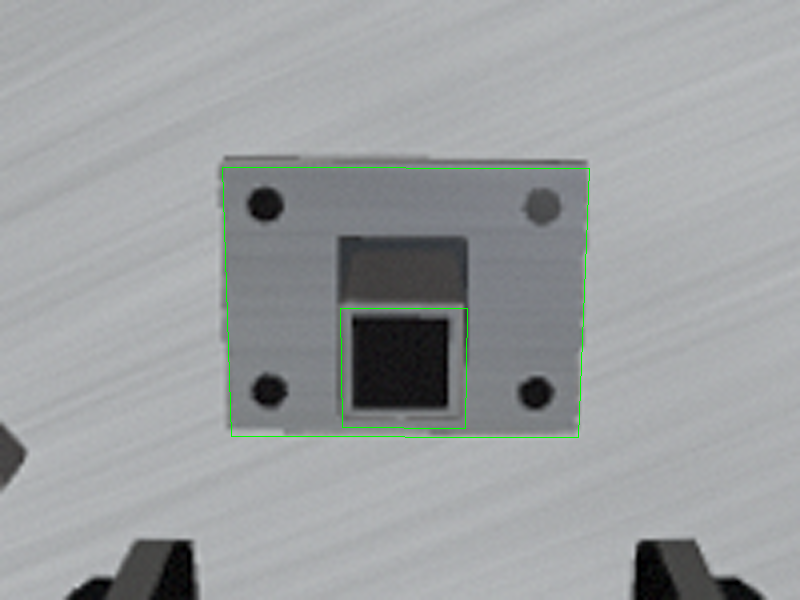

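The predicted outline sits about 1.4 mm too far in +x (about 5 px in the 4x crop) and is otherwise matched; fingers will straddle the stub. The bracket is at about (587.7,-240.5). Descending.

Call:
move_arm:
  motion: "-0.2 -0.2 -3 0 0 0;-0.2 -0.2 -6 0 0 0;-0.2 -0.2 -9 0 0 0;-0.2 -0.2 -11 0 0 0;-0.2 -0.2 -12.5 0 0 0;-0.2 -0.2 -13.5 0 0 0;-0.2 -0.2 -14.2 0 0 0;-0.2 -0.2 -14.6 0 0 0;-0.2 -0.2 -14.6 0 0 0;-0.2 -0.2 -14.6 0 0 0"

```text
time: 4.73
tool_pos: [587.8, -241.3, 16.6]
tcp_rot: [-90.0, -0.1, -22.8]
ft_force: [-0.4, -0.2, 0.0]
finger_gap: 55.6
```

Call:
move_arm:
  motion: "0 0 0 0 0 0;0 0 0 0 0 0;0 0 0 0 0 0;0 0 0 0 0 0;0 0 0 0 0 0;0 0 0 0 0 0;0 0 0 0 0 0;0 0 0 0 0 0"
  fingers: 0
  squeeze: 80

```text
time: 5.4
tool_pos: [587.8, -241.8, 16.6]
tcp_rot: [-90.0, -0.1, -22.8]
ft_force: [0.1, 0.4, 6.5]
finger_gap: 25.1
```

Gripped at 25.1 mm. Lift, and work out the rotation.

Call:
move_arm:
  motion: "0 0 1 0 0 0;0 0 3 0 0 0;0 0 6 0 0 0;0 0 9 0 0 0;0 1 12 0 0 0;0 3 15 0 0 0;0 6 18 0 0 0;0 9 20 0 0 0;0 12 20 0 0 0;0 14 20 0 0 0"

```text
time: 6.23
tool_pos: [587.5, -98.9, 217.9]
tcp_rot: [-89.9, -0.2, -22.7]
ft_force: [0.1, 0.3, -3.8]
finger_gap: 25.3
```

```bash
cat > tgt.py <<'E'
from h import *
import sys
h=float(sys.argv[1]);d=float(sys.argv[2])
F=R.from_euler('ZY',[-19.1,-20.6],degrees=True)
n=F.as_matrix()[:,2]
G=F*R.from_euler('x',-90,degrees=True)   # tool: y=-n, x=face x
st=readout.sense();C=R.from_euler('xyz',st['tcp_rot'],degrees=True)
P=np.array([626.3,166.2,113.3])+n*(d+h)
print(st['time'],st['tool_pos'].round(1),st['finger_gap'].round(1),st['ft_force'].round(1),st['wrist_torque'].round(2))
print('shift cm',((P-st['tool_pos'])/10).round(2),'turn',np.degrees((G*C.inv()).as_rotvec()).round(2))
print('err in face frame mm',(F.inv().apply(P-st['tool_pos'])).round(2),'n',n.round(4),'force face',F.inv().apply(st['ft_force']).round(1))
E
python3 tgt.py 50 16.6
```

```text
Traceback (most recent call last):
  File "tgt.py", line 9, in <module>
    print(st['time'],st['tool_pos'].round(1),st['finger_gap'].round(1),st['ft_force'].round(1),st['wrist_torque'].round(2))
                                             ^^^^^^^^^^^^^^^^^^^^^^
AttributeError: 'float' object has no attribute 'round'
```

```bash
sed -i "s/st\['finger_gap'\].round(1)/round(st['finger_gap'],1)/" tgt.py; python3 tgt.py 50 16.6
```

```text
6.2333 [587.5 -98.9 217.9] 25.3 [ 0.1  0.3 -3.8] [ 0.02 -0.07  0.03]
shift cm [ 1.66 27.27 -4.23] turn [ -7.37 -19.06   3.57]
err in face frame mm [-83.7  263.15 -13.73] n [-0.3325  0.1151  0.9361] force face [-1.4  0.3 -3.5]
```

Call:
move_arm:
  motion: "0 3 0 -0.7 -1.9 0.4;0 6.5 0 -1.5 -3.8 0.7;0.2 10 0 -2.2 -5.7 1.1;0.5 14 0 -3.0 -7.6 1.4;0.8 18 0 -3.7 -9.5 1.8;1 21.5 -0.5 -4.4 -11.4 2.1;1.3 24.5 -1.5 -5.2 -13.4 2.5;1.5 26 -2.5 -5.9 -15.2 2.9;1.6 27 -3.5 -6.6 -17.2 3.2;1.7 27.3 -4.2 -7.4 -19.1 3.6"

```text
time: 7.07
tool_pos: [602.4, 173.7, 171.6]
tcp_rot: [-90.1, -20.4, -19.0]
ft_force: [-0.7, -1.1, -4.0]
finger_gap: 25.2
```

Call:
move_arm:
  motion: "0 0 0 0 0 0;0 0 0 0 0 0;0 0 0 0 0 0"

```text
time: 7.32
tool_pos: [603.9, 171.4, 173.9]
tcp_rot: [-90.1, -20.4, -19.1]
ft_force: [1.0, -0.1, -2.9]
finger_gap: 25.1
```

```bash
python3 tgt.py 10 16.6
python3 - <<'E'
from h import *
w=snap('wrist')['image'];a=snap('scene')['image']
c=cv2.resize(a[190:340,350:550],(800,600),interpolation=cv2.INTER_CUBIC)
cv2.imwrite('pics/c3.png',np.hstack([cv2.resize(c,(400,300)),cv2.resize(w[90:300,180:460],(400,300),interpolation=cv2.INTER_CUBIC)]))
E
```

```text
7.3167 [603.9 171.4 173.9] 25.1 [ 1.  -0.1 -2.9] [0.15 0.31 0.02]
shift cm [ 1.35 -0.21 -3.57] turn [ 0.02 -0.19  0.08]
err in face frame mm [  0.04   2.42 -38.17] n [-0.3325  0.1151  0.9361] force face [-0.1  0.2 -3. ]
```

View pics/c3.png

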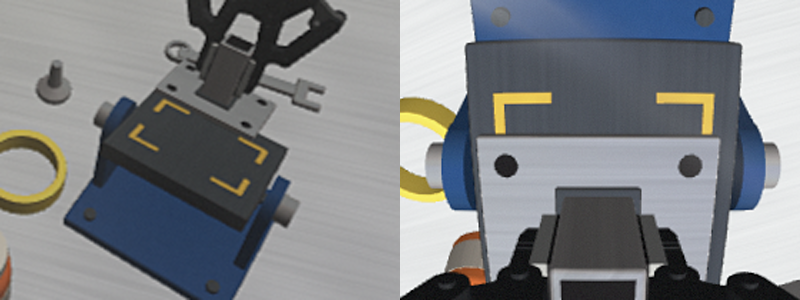

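The bracket is held squarely, its near edge parallel to the marks (plate edge at y≈137, marks at y≈95), and centred across them. Moving in to 10 mm.

Call:
move_arm:
  motion: "0.3 0 -0.7 0 0 0;0.6 -0.1 -1.5 0 0 0;0.9 -0.1 -2.3 0 0 0;1.2 -0.2 -3 0 0 0;1.35 -0.2 -3.55 0 -0.2 0;1.35 -0.2 -3.55 0 -0.2 0;1.35 -0.2 -3.55 0 -0.2 0;1.35 -0.2 -3.55 0 -0.2 0"

```text
time: 8.08
tool_pos: [617.5, 169.9, 137.9]
tcp_rot: [-90.0, -20.7, -19.1]
ft_force: [0.4, -0.0, -4.1]
finger_gap: 25.3
```

```bash
python3 tgt.py 0 16.6
python3 - <<'E'
from h import *
w=snap('wrist')['image'];a=snap('scene')['image']
cv2.imwrite('pics/c4.png',np.hstack([cv2.resize(a[205:325,390:510],(400,400),interpolation=cv2.INTER_CUBIC),cv2.resize(w[90:290,220:420],(400,400),interpolation=cv2.INTER_CUBIC)]))
E
```

```text
8.0833 [617.5 169.9 137.9] 25.3 [ 0.4 -0.  -4.1] [0.16 0.36 0.  ]
shift cm [ 0.33 -0.17 -0.91] turn [0.04 0.06 0.04]
err in face frame mm [ 0.26 -0.57 -9.81] n [-0.3325  0.1151  0.9361] force face [-1.   0.1 -4. ]
```

View pics/c4.png

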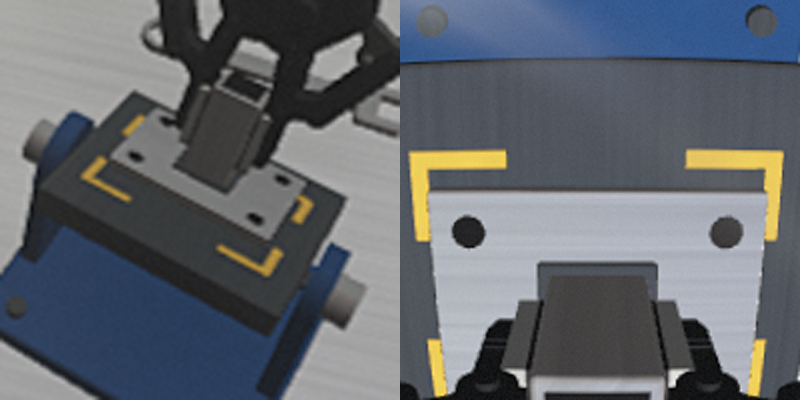

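Plate sits symmetrically between the marks with about 10 mm to go. Approaching along the normal.

Call:
move_arm:
  motion: "0.07 -0.02 -0.19 0 0 0;0.13 -0.05 -0.37 0 0 0;0.2 -0.07 -0.56 0 0 0;0.23 -0.08 -0.66 0 0 0;0.25 -0.09 -0.7 0 0 0;0.25 -0.09 -0.7 0 0 0;0.25 -0.09 -0.7 0 0 0"

```text
time: 8.77
tool_pos: [619.9, 168.9, 130.8]
tcp_rot: [-90.0, -20.7, -19.1]
ft_force: [0.3, -0.1, -3.3]
finger_gap: 25.0
```

Call:
move_arm:
  motion: "0.017 -0.006 -0.047 0 0 0;0.033 -0.012 -0.094 0 0 0;0.033 -0.012 -0.094 0 0 0;0.033 -0.012 -0.094 0 0 0"

```text
time: 9.1
tool_pos: [620.2, 168.7, 129.9]
tcp_rot: [-90.0, -20.7, -19.1]
ft_force: [0.3, -0.1, -2.8]
finger_gap: 25.2
```

```bash
python3 tgt.py 0 16.6
```

```text
9.1 [620.2 168.7 129.9] 25.2 [ 0.3 -0.1 -2.8] [ 0.1   0.34 -0.05]
shift cm [ 0.06 -0.06 -0.1 ] turn [0.04 0.06 0.05]
err in face frame mm [ 0.32 -0.41 -1.2 ] n [-0.3325  0.1151  0.9361] force face [-0.7  0.  -2.7]
```

Call:
move_arm:
  motion: "0.017 -0.006 -0.047 0 0 0;0.033 -0.012 -0.094 0 0 0;0.033 -0.012 -0.094 0 0 0;0.033 -0.012 -0.094 0 0 0"

```text
time: 9.43
tool_pos: [620.7, 168.7, 129.3]
tcp_rot: [-90.0, -20.7, -19.1]
ft_force: [-3.7, -0.9, -0.3]
finger_gap: 25.1
```

Call:
move_arm:
  motion: "0.009 -0.003 -0.024 0 0 0;0.017 -0.006 -0.047 0 0 0;0.017 -0.006 -0.047 0 0 0;0.017 -0.006 -0.047 0 0 0"

```text
time: 9.77
tool_pos: [620.6, 168.7, 129.2]
tcp_rot: [-90.0, -20.7, -19.1]
ft_force: [-8.0, 0.1, 5.3]
finger_gap: 25.4
```

```bash
python3 tgt.py 0 16.6
```

```text
9.7667 [620.6 168.7 129.2] 25.4 [-8.   0.1  5.3] [ 0.01  1.14 -0.11]
shift cm [ 0.01 -0.06 -0.04] turn [0.03 0.06 0.05]
err in face frame mm [ 0.17 -0.48 -0.46] n [-0.3325  0.1151  0.9361] force face [-5.2 -2.5  7.6]
```

Contact now: about 11 N normal after removing the weight, 4 N along the slope. Push slightly more while easing back down the slope, then check by picture.

Call:
move_arm:
  motion: "-0.004 0.001 -0.018 0 0 0;-0.008 0.003 -0.035 0 0 0;-0.008 0.003 -0.035 0 0 0;-0.008 0.003 -0.035 0 0 0;-0.008 0.003 -0.035 0 0 0;-0.008 0.003 -0.035 0 0 0"

```text
time: 10.27
tool_pos: [620.7, 168.7, 129.2]
tcp_rot: [-90.0, -20.7, -19.2]
ft_force: [-8.9, -1.7, 7.7]
finger_gap: 25.4
```

```bash
python3 tgt.py 0 16.6
python3 - <<'E'
from fit2 import *
w=snap('wrist');a=snap('scene')
def model(s,pr):
    p=np.array([626.3,166.2,113.3,np.radians(-19.1),np.radians(20.6)]);p=p.copy();p[:3]+=6*rot(p[3],p[4])[:,2];return pr(s,pts(p,35,45))
def crop(s,pr,x,y,w,k):
    c=cv2.resize(s['image'][y:y+w,x:x+w],None,fx=k,fy=k,interpolation=cv2.INTER_CUBIC)
    cv2.polylines(c,[((model(s,pr)-[x,y]+.5)*k).astype(int)],1,(0,255,0),1);return c
cv2.imwrite('pics/c5.png',np.hstack([crop(a,proj,390,205,100,4),crop(w,projw,220,90,200,2)]))
E
```

```text
10.2667 [620.7 168.7 129.2] 25.4 [-8.9 -1.7  7.7] [-0.06  1.27 -0.14]
shift cm [ 0.01 -0.06 -0.04] turn [0.04 0.08 0.06]
err in face frame mm [ 0.11 -0.51 -0.48] n [-0.3325  0.1151  0.9361] force face [-4.6 -4.5 10. ]
```

View pics/c5.png

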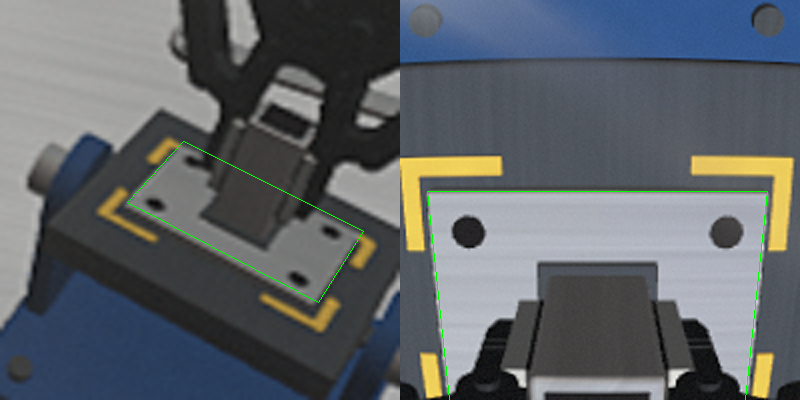

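The green predicted outline coincides with the plate in both views. It is centred within the four marks, square, with contact force about 15 N. One last force check, then hand in.

Call:
move_arm:
  motion: "0 0 0 0 0 0;0 0 0 0 0 0;0 0 0 0 0 0;0 0 0 0 0 0;0 0 0 0 0 0;0 0 0 0 0 0"

```text
time: 10.87
tool_pos: [620.6, 168.6, 129.2]
tcp_rot: [-90.0, -20.7, -19.2]
ft_force: [-9.9, -1.9, 7.9]
finger_gap: 25.2
```

```bash
python3 tgt.py 0 16.6; python3 -c "
from h import *
s=readout.sense();f=np.array(s['ft_force'])-[0.2,-0.1,-3.7];print('contact',np.linalg.norm(f))
print(r.hand_in() if 9<np.linalg.norm(f)<28 else 'no')"
```

```text
10.8667 [620.6 168.6 129.2] 25.2 [-9.9 -1.9  7.9] [-0.06  1.21 -0.13]
shift cm [ 0.01 -0.05 -0.04] turn [0.04 0.08 0.06]
err in face frame mm [ 0.15 -0.46 -0.46] n [-0.3325  0.1151  0.9361] force face [-5.4 -5.  10.4]
contact 15.457341840631416
the job is handed in; nothing more can be done
None
```

I gripped the bare grey bracket by its stub, lifted it clear, tilted it about 20.7°, and pressed it onto the face inside the yellow marks. I handed the job in at about 11 s with the gripper still holding it; no verdict was reported.

- **Position and angle:** the tool was within 0.5 mm and 0.1° of the pose computed for my fitted face. In the last picture the predicted plate outline lay on the real plate in both views.
- **Push and grip:** contact force was about 15.5 N, worked out from the wrist force with the bracket's weight removed. About 7 N of that is sideways along the face. The force held steady over the last half second. The grip was set to 80 N, with the fingers at 25 mm on the nominally 26 mm stub.
- **What disagreed:** the camera pairs differed by up to 0.7° on the slope. First contact came about 0.5 mm higher than the cameras predicted. Both are well inside tolerance.
- **Not checked:** I did not test flushness directly by rocking the plate. I planned every path clear of the other things on the bench, and they looked undisturbed in the close-up views, but I did not measure them at the end.

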